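# Slide the pot under the spice bridge and take its temperature

## Robot

A 6-joint arm with a two-finger parallel gripper is mounted at the origin on the work surface. World frame = base frame: x ahead of the robot, y to its left, z up, the work surface at z = 0. Lengths are in m, angles in rad, forces in N, time in s.
With the tool pointing down it reaches from about 0.35 to 0.775 m from the base axis. Payload 5.5 kg.
Tool frame: the origin (TCP) lies between the finger pads; the fingertips stand 8 mm ahead of it and the grasp point (between the pads) lies 11 mm behind it; z points along the fingers, y is the line along which they close (so a half turn about z gives the same grasp; the last joint's range is limited). The gripper opens to 85 mm and grips with 20 to 120 N. Pads are 22 mm wide; open, the fingers measure 114 mm over their backs; the gripper's body (76 mm by 85 mm) begins 54 mm behind the grasp point. The pads swing forward as they close: fully open they stand 13 mm farther back than shut.
Start: joints at [-1.411, 0.313, 0.046, 1.304, 0, 1.431], TCP at [0.17, -0.549, 0.239] pointing down, gripper open.
Joint ranges: [-2.76, 2.76], [-0.86, 1.69], [-1.03, 1.26], [-2.2, 2.34], [-1.47, 1.5], [-3.14, 3.14]. Speed limits (rad/s): [2.57, 2.57, 3.14, 3.14, 3.14, 3.14].

## Interface

Orientations are given as a unit quaternion [w, x, y, z].
In Python, from workcell import env gives the robot as it stands.
- The arm moves only by the tool move_arm, never from a script. Its argument "moves" is one flat list of numbers, 5 for each row, row after row: the shift along the world's x, y, z in m, then the turn about the world's z in rad, then the finger opening in m, from 0 to 0.0854. A call has 1 to 12 rows; each row is the pose to reach, as a shift and turn from the pose commanded when the call began; what a row does not reach only later rows make up. A row lasts 1/12 s, in which the tool goes at most 41.7 mm and 7.16 degrees, less where a joint would pass 70% of its speed; a pose out of reach is approached as far as the arm can. A call with a gripper value outside its range is refused whole. The fingers move at their own pace and stop on an object; "newtons" is the grip in N (left out, the last holds). Time passes only in rows, so rows that repeat a pose let the fingers close. It gives the time, the measured TCP pose, the force, the opening and the grip force at its end, in the units of the state.
- env.get_state(): the state, without advancing time (a new reading comes with each control period).
- env.read_camera(name): name is "scene" or "top" or "wrist"; returns a dict with "pixels" (480x640x3 uint8, red, green, blue), "camera_matrix" (3x3 intrinsics, pixels), "rvec" (rotation vector, rad) and "tvec" (3), from world to camera coordinates, as OpenCV has them. Camera axes: x right, y down, z forward; pixel columns grow to the right and rows downward; lengths in m; the calibration is good to about 2 mm. A picture is of the moment at which its call begins. There is no depth.
- env.hand_in(): hands the job in; it is judged then, once.
The state is a dict: "clock": time; "joint_pos": joint angles; "qvel": joint speeds; "tau": joint torques, N m; "tcp_pos": TCP position; "orientation": TCP orientation; "wrist_force": force on the tool from outside, world axes, zero at the start; "ft_torque": the same for the moment, N m; "finger_gap": finger opening in m; "grip_force": force on a finger pad.
Only numpy, scipy, OpenCV 4.12 (cv2) and the standard library are available. Lean on these libraries where they do the work, as an engineer would, in place of code of your own. Each camera call takes 0.05 s, during which the arm holds its last target. There are 200 camera calls.

## Task

Slide the steel pot along the glass, without lifting or tipping it, under the spice bridge from the unlit front ring to the orange lit one, leave it standing centred there (within about a centimetre), and let go. Then take its temperature: gently squeeze the red trigger of the clamped thermometer all the way, hold it for a full second, and release it. Leave the other kitchen things where they are.

Things in the scene. Friction and masses are not known exactly. Their poses are not given: they have to be found in the camera images.
- pot: open steel casserole pot, 140 mm across, 65 mm high, wall 4 mm, 0.45 to 0.9 kg, standing on the hob. Origin: centre of its underside; z up; its two handles point along its +y and -y.
- ear_left (a point): grip point in the middle of the pot's blue handle on its +y side: 98 mm from the pot's axis, 46 mm above its underside. The handle is a solid flat tab, 32 mm wide (along pot x), 12 mm thick, sticking out 45 mm from the wall and ending 17 mm beyond this point; grip it across its 32 mm from above.
- ear_right (a point): the same grip point on the pot's -y handle.
- hob: black glass hob, 420 (x) by 580 (y) mm, standing 8 mm proud of the worktop, fixed; its place and yaw vary. Origin: on the worktop (z = 0) under the glass centre; +x away from the robot, +y left. A low cast-iron griddle (24 mm high above the worktop, left) and a lidded copper pan (90 mm, right) stand fixed on its rear half, at least 30 mm behind the front rings' pot.
- bridge (a point): centre of the top face of the narrow steel spice bridge fixed to the hob: a bar 40 mm wide (hob y), 8 mm thick, 470 mm long (hob x), running from front to back over the middle of the hob on one leg at each end, between the left and right rings. Its top is 94 mm and its underside 86 mm above the worktop, so the pot (top at 73 mm) slides beneath it but a gripper holding the pot cannot pass.
- zone_lit: the lit (orange) cooking ring at the front of the hob, left or right of the bridge, 176 mm across, painted flat. Origin: its centre, on the glass surface.
- zone_dim: the unlit grey ring at the front of the hob on the other side of the bridge, 176 mm across, where the pot starts (up to about 17 mm off centre). Origin: its centre, on the glass surface; 260 mm from the lit ring's.
- thermometer: yellow pistol-shaped infrared thermometer clamped on its side on a fixed stand in front of the lit ring, aiming along its +x at it. Origin: on the worktop under the barrel; the barrel is 50 mm wide, its top 74 mm above the worktop; nose at x = +60 mm. The black fixed grip sticks out along +y from the barrel to y = +130 mm, 26 mm thick (x = -40 to -14 mm), from 40 to 70 mm above the worktop.
- squeeze (a point): point between the fingers for squeezing: 70 mm along the grip (thermometer y), 55 mm above the worktop, midway (thermometer x) between the grip's back and the front of the fully squeezed trigger (each 22 mm away). The grip's back face is 22.5 mm to its -x side, the front of the unsqueezed trigger 34 mm to its +x side. From above, close the fingers along thermometer x.
- trigger (a joint): red sprung trigger in front of the grip (10 mm thick, 24 mm high, running 62 mm along thermometer y from y = 26 mm to 88 mm), hinged upright beside the barrel at y = 28 mm: 0 = released, 0.30 rad = fully squeezed, 12 mm of travel at the squeeze point. The spring needs about 2 N to start and 8 N for full squeeze there; it returns by itself.
- skillet: bystander, leave alone: black skillet, 170 mm across, 36 mm high, wooden handle, on the chopping board at the left
- ramekin: bystander, leave alone: white bowl, 76 mm across, 42 mm high, on the worktop left of the hob's front
- salt_jar: bystander, leave alone: white jar, 28 mm across, 55 mm high, on the bridge shelf just behind its middle
- spice_jar: bystander, leave alone: amber jar, 28 mm across, 55 mm high, on the bridge shelf just behind its middle
- spray_bottle: bystander, leave alone: clear spray bottle with green label, 70 mm across, 200 mm high, on the worktop at the right
- crisp_tube: bystander, leave alone: red tube with yellow lid, 74 mm across, 190 mm high, on the worktop at the right
- mug: bystander, leave alone: blue mug, 80 mm across, 90 mm high, on the worktop right of the hob's front
There are look-alikes about, which are no part of the job. What is shaped like the thermometer but purple or turquoise is not meant. There is more than one size of the pot; the one meant has the size given above.

How it is judged:
By the outcome, as a careful person would: the job done as asked, in the order asked, and still so for the second after the job is handed in, with the robot touching nothing.
It also fails if it takes over 64 s, if anything falls off the work surface, if the arm or the gripper's body presses on something with over 40 N, if the wrist force passes 120 N, or if a joint passes its speed limit or range.

## Working session

There is one attempt and no reset: what is moved stays moved. The work goes in short steps, Python scripts to look and compute and a tool call to move; the robot and the scene stay as the last step left them, time stands still between calls to the robot, and variables do not carry over. Pictures are saved under pics/ and viewed, at most 10 in all, crops included, and the job is handed in when it is done.

Besides the shell and the picture viewer there is one more tool, called after "Request:" as name(argument=value, ...) on one line, values as JSON. move_arm: Moves the arm, as the interface text tells. Its arguments: {"type":"object","properties":{"moves":{"type":"array"},"newtons":{"type":"number"}},"required":["moves"]}

```bash
mkdir -p pics; cat > h.py <<'E'
import numpy as np, cv2, pickle
from workcell import env
def grab(n,f=None):
    r=env.read_camera(n)
    if f: cv2.imwrite(f'pics/{f}.png',r['pixels'][:,:,::-1]); pickle.dump(r,open(f'pics/{f}.pkl','wb'))
    return r
def load(f): return pickle.load(open(f'pics/{f}.pkl','rb'))
def ray(r,uv,z):
    uv=np.array(uv,float).reshape(-1,1,2); K=np.array(r['camera_matrix'],float)
    R=cv2.Rodrigues(np.array(r['rvec'],float))[0]; t=np.array(r['tvec'],float).ravel()
    d=np.c_[(cv2.undistortPoints(uv,K,None).reshape(-1,2)),np.ones(len(uv))]@R
    c=-R.T@t
    return c+d*((z-c[2])/d[:,2])[:,None]
def proj(r,P): return cv2.projectPoints(np.array(P,float).reshape(-1,1,3),np.array(r['rvec'],float),np.array(r['tvec'],float),np.array(r['camera_matrix'],float),None)[0].reshape(-1,2)
E
python3 - <<'E'
from h import *
for n in('top','scene'): 
    r=grab(n,n+'0'); R=cv2.Rodrigues(np.array(r['rvec'],float))[0]; print(n,-R.T@np.array(r['tvec']).ravel(), r['camera_matrix'])
print(env.get_state())
E
```

```text
top [ 0.34658863 -0.00244794  1.38042984] [[462.41780261   0.         326.39949902]
 [  0.         462.41780261 238.07207059]
 [  0.           0.           1.        ]]
scene [ 0.92702507 -0.69260534  1.10655436] [[528.15856477   0.         313.5616661 ]
 [  0.         528.15856477 241.05125813]
 [  0.           0.           1.        ]]
{'clock': 0.1, 'joint_pos': array([-1.41060455e+00,  3.13933399e-01,  4.51071998e-02,  1.30358523e+00,
        4.00695052e-05,  1.43123812e+00]), 'qvel': array([ 0.00028408, -0.00180187,  0.00076475,  0.00069915,  0.0003426 ,
        0.00143372]), 'tau': array([ 2.23599774e-03, -4.81722236e+01,  2.99246442e+01,  1.26524147e-02,
       -8.81864412e-05, -3.36867174e-06]), 'tcp_pos': array([ 0.16974305, -0.5489275 ,  0.23849939]), 'orientation': array([-8.07714139e-04,  9.88789431e-01,  1.49314463e-01,  1.17025034e-05]), 'wrist_force': array([-0.10607827,  0.51315058,  1.06795347]), 'ft_torque': array([ 0.00848662,  0.03699562, -0.00117769]), 'grip_force': 0.0, 'finger_gap': 0.08535934492649686}
```

View pics/top0.png

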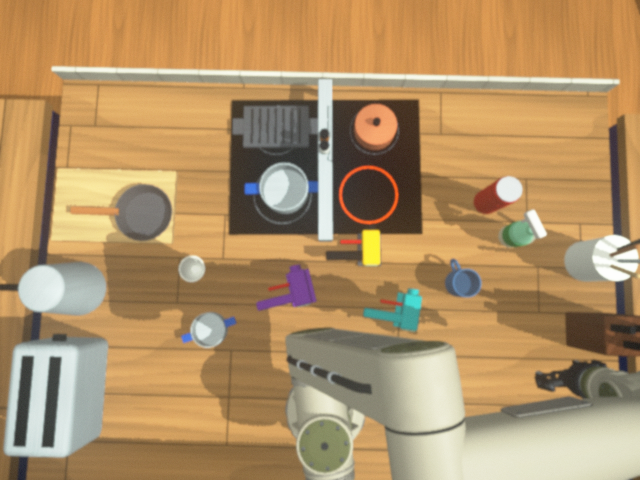

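View pics/scene0.png

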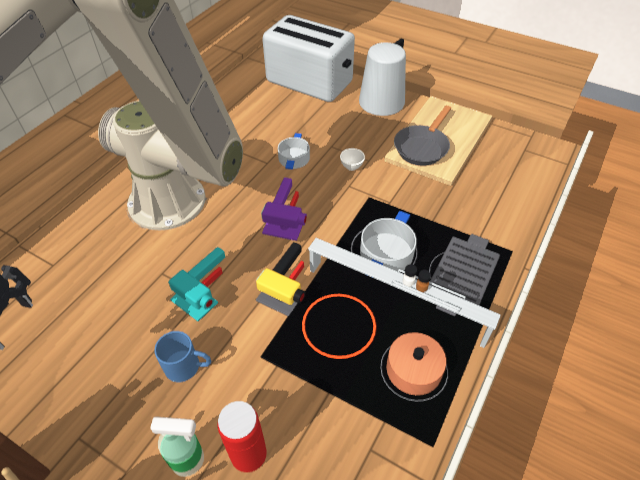

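Top view: the lit ring is at (369,194). There are two pots with blue handles: a large one on the left ring at (283,187) and a small one at (209,330). The large one fits, since it stands on the dim ring. The thermometers are yellow (371,247), purple (300,286) and turquoise (408,310), and yellow is the one meant. I'll measure now and make an enlarged crop.

```bash
cat > m.py <<'E'
from h import *
def mask(r,lo,hi,box):
    hsv=cv2.cvtColor(r['pixels'],cv2.COLOR_RGB2HSV); m=cv2.inRange(hsv,lo,hi); k=np.zeros_like(m); x0,y0,x1,y1=box; k[y0:y1,x0:x1]=m[y0:y1,x0:x1]; return k
def blobs(m,amin=12):
    return [c for c in cv2.findContours(m,cv2.RETR_EXTERNAL,cv2.CHAIN_APPROX_NONE)[0] if cv2.contourArea(c)>=amin]
def rect(r,c,z):
    P=ray(r,c.reshape(-1,2),z)[:,:2].astype(np.float32); (cx,cy),(w,h),a=cv2.minAreaRect(P); return np.round([cx,cy,w,h,a],4)
E
python3 - <<'E'
from m import *
r=load('top0')
m=mask(r,(3,150,150),(18,255,255),(325,150,410,235))
ys,xs=np.nonzero(m); P=ray(r,np.c_[xs,ys],.008)[:,:2].astype(np.float32); print('lit',cv2.minEnclosingCircle(P),P.mean(0),cv2.minAreaRect(P))
for c in blobs(mask(r,(105,150,80),(125,255,255),(235,160,330,215))): print('ear',rect(r,c,.06),cv2.boundingRect(c))
for c in blobs(mask(r,(22,150,120),(35,255,255),(340,220,400,280))): print('barrel',rect(r,c,.074),cv2.boundingRect(c))
for c in blobs(mask(r,(0,150,90),(8,255,255),(330,235,366,250)),5): print('trig',rect(r,c,.06),cv2.boundingRect(c))
for c in blobs(mask(r,(0,0,0),(179,255,70),(320,246,366,264)),20): print('grip',rect(r,c,.07),cv2.boundingRect(c))
for c in blobs(mask(r,(0,0,0),(179,255,45),(222,95,430,238)),800): print('hob',rect(r,c,.008),cv2.boundingRect(c))
c=ray(r,[[319,80],[332,80],[332,239],[319,239]],.094); print('bridge',c.round(3))
g=cv2.cvtColor(r['pixels'],cv2.COLOR_RGB2HSV)
cv2.imwrite('pics/crop1.png',cv2.resize(r['pixels'][150:280,222:422,::-1],None,fx=4,fy=4,interpolation=cv2.INTER_CUBIC))
E
```

```text
lit ((0.6327590346336365, -0.1138552725315094), 0.090633325278759) [ 0.63113505 -0.1135999 ] ((0.6327368021011353, -0.11312803626060486), (0.17772549390792847, 0.1794033646583557), 46.395233154296875)
ear [0.6319 0.2315 0.0296 0.0354 1.4314] (245, 183, 13, 11)
ear [0.6423 0.0528 0.0238 0.0146 1.6493] (310, 182, 6, 9)
barrel [ 0.4689 -0.1189  0.1     0.0512  1.0153] (362, 229, 19, 36)
trig [ 0.4843 -0.0596  0.0115  0.0574  1.4652] (340, 239, 21, 5)
bridge [[ 0.949  0.042  0.094]
 [ 0.95   0.004  0.094]
 [ 0.485 -0.008  0.094]
 [ 0.484  0.029  0.094]]
```

View pics/crop1.png

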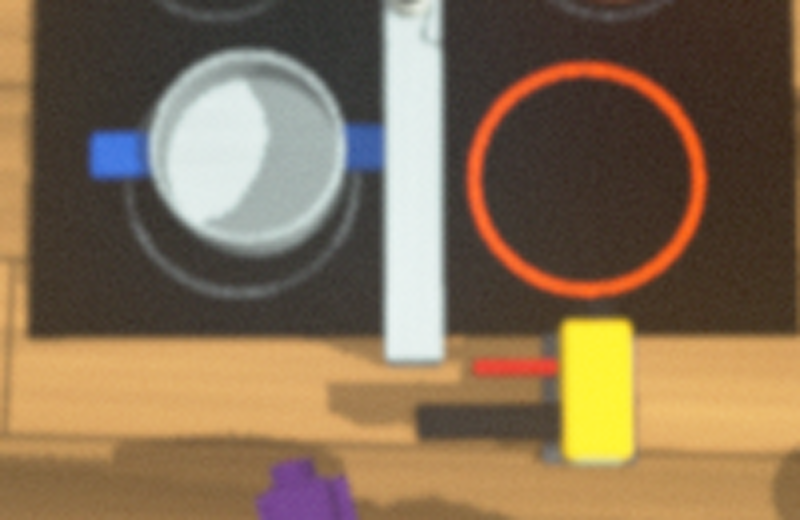

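The crop confirms it. The big pot, with rim centre near crop (247,148) and ears at (118,155) and (365,147), sits behind the centre of the dim ring. The lit ring is at (587,180), and the yellow thermometer's trigger and grip are on its left. Measured sizes match: ring 0.178, barrel 0.100 x 0.051. Moving over the left ear.

Request:
move_arm(moves=[0,0,0.04,0,0.085,0,0,0.07,0,0.085,0.46,0.78,0.07,1.32,0.085,0.46,0.78,0.07,1.32,0.085,0.46,0.78,0.07,1.32,0.085,0.46,0.78,0.07,1.32,0.085,0.46,0.78,0.07,1.32,0.085,0.46,0.78,0.07,1.32,0.085,0.46,0.78,0.07,1.32,0.085,0.46,0.78,0.07,1.32,0.085,0.46,0.78,0.07,1.32,0.085,0.46,0.78,0.07,1.32,0.085])

```text
clock: 1.1
tcp_pos: [0.3818, -0.1885, 0.3092]
orientation: [-0.0, 0.712, 0.702, 0.0]
wrist_force: [1.0, -1.2, 0.5]
finger_gap: 0.0847
grip_force: 0.0
```

Request:
move_arm(moves=[0.25,0.42,0,0.06,0.085,0.25,0.42,0,0.06,0.085,0.25,0.42,0,0.06,0.085,0.25,0.42,0,0.06,0.085,0.25,0.42,0,0.06,0.085,0.25,0.42,0,0.06,0.085,0.25,0.42,0,0.06,0.085,0.25,0.42,0,0.06,0.085,0.25,0.42,-0.04,0.06,0.085,0.25,0.42,-0.08,0.06,0.085,0.25,0.42,-0.12,0.06,0.085,0.25,0.42,-0.12,0.06,0.085])

```text
clock: 2.1
tcp_pos: [0.6204, 0.2114, 0.2145]
orientation: [0.0, 0.693, 0.721, 0.001]
wrist_force: [-0.3, -0.1, -0.3]
finger_gap: 0.085
grip_force: 0.0
```

```bash
python3 - <<'E'
from m import *
grab('wrist','w1'); grab('top','top1'); s=env.get_state(); print(s['tcp_pos'],s['orientation'])
E
```

```text
[0.61738007 0.2120386  0.20729897] [-0.003433    0.6917835   0.72208408 -0.0042873 ]
```

View pics/w1.png

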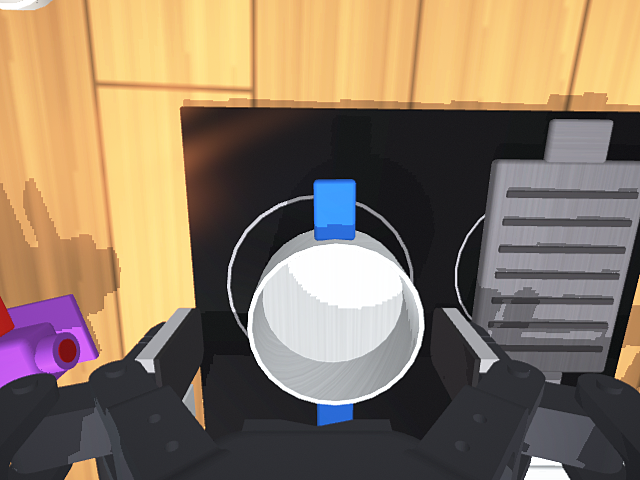

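The wrist view shows the left ear at (334,208), the rim centre near (335,323) and the right ear at (335,414). The dim ring is partly visible.

```bash
python3 - <<'E'
from m import *
r=load('w1')
for c in blobs(mask(r,(100,140,200),(120,255,255),(300,170,370,245)),200): 
    print('ear',rect(r,c,.06),cv2.boundingRect(c))
P=ray(r,[[248,322],[424,320],[335,404],[314,180],[355,180],[314,223],[355,223],[318,425],[352,425]],[.073]*3+[.06]*6 if 0 else .073); 
print('rim',P[:3].round(4))
print('earpts',ray(r,[[314,180],[355,180],[314,223],[355,223],[318,425],[352,425]],.06).round(4))
# rim points: bright edge pixels
t=load('top1'); 
for c in blobs(mask(t,(105,150,80),(125,255,255),(235,160,330,215))): print('ear',rect(t,c,.06),cv2.boundingRect(c))
e=cv2.Canny(r['pixels'],60,150); ys,xs=np.nonzero(e); Q=ray(r,np.c_[xs,ys],.073)[:,:2]
c=np.array([.637,.134])
for i in range(20):
    d=np.hypot(*(Q-c).T); k=abs(d-.070)<(.008 if i<10 else .003); A=np.c_[2*Q[k],np.ones(k.sum())]; s=np.linalg.lstsq(A,(Q[k]**2).sum(1),rcond=None)[0]; c=s[:2]
print('pot',c,np.sqrt(s[2]+c@c),k.sum())
E
```

```text
ear [0.6331 0.2295 0.0307 0.0443 2.7741] (314, 180, 42, 59)
rim [[0.5697 0.1403 0.073 ]
 [0.7072 0.1476 0.073 ]
 [0.6418 0.0682 0.073 ]]
earpts [[0.617  0.251  0.06  ]
 [0.6473 0.2523 0.06  ]
 [0.6183 0.2186 0.06  ]
 [0.6495 0.2199 0.06  ]
 [0.629  0.036  0.06  ]
 [0.6592 0.0372 0.06  ]]
ear [0.6321 0.2243 0.0239 0.0146 2.4459] (251, 184, 6, 9)
ear [0.6424 0.0513 0.0238 0.0174 1.7167] (310, 182, 7, 9)
pot [0.63824205 0.13760452] 0.06987334881501314 710
```

Request:
move_arm(moves=[0.016,0.023,0,0.01,0.085,0.016,0.023,0,0.01,0.085,0.016,0.023,-0.04,0.01,0.085,0.016,0.023,-0.08,0.01,0.085,0.016,0.023,-0.1,0.01,0.085,0.016,0.023,-0.1,0.01,0.085,0.016,0.023,-0.1,0.01,0.085])

```text
clock: 2.78
tcp_pos: [0.6345, 0.2313, 0.1153]
orientation: [-0.001, 0.69, 0.724, -0.001]
wrist_force: [0.6, -0.3, 0.9]
finger_gap: 0.085
grip_force: 0.0
```

Request:
move_arm(moves=[-0.001,0.003,-0.036,0,0.085,-0.001,0.003,-0.064,0,0.085,-0.001,0.003,-0.072,0,0.085,-0.001,0.003,-0.072,0,0.06,-0.001,0.003,-0.072,0,0.04,-0.001,0.003,-0.072,0,0.03,-0.001,0.003,-0.072,0,0.03,-0.001,0.003,-0.072,0,0.03,-0.001,0.003,-0.072,0,0.03], newtons=25)

```text
clock: 3.53
tcp_pos: [0.6356, 0.2355, 0.0461]
orientation: [0.001, 0.69, 0.724, 0.001]
wrist_force: [-2.4, -0.9, 5.9]
finger_gap: 0.0314
grip_force: 24.5
```

Request:
move_arm(moves=[0,-0.006,0,0,0.03,0,-0.018,0,0,0.03,-0.001,-0.033,0,0,0.03,-0.001,-0.048,0,0,0.03,-0.002,-0.063,0,0,0.03,-0.002,-0.078,0,0,0.03,-0.002,-0.093,0,0,0.03,-0.003,-0.108,0,0,0.03,-0.003,-0.123,0,0,0.03,-0.003,-0.138,0,0,0.03,-0.003,-0.148,0,0,0.03,-0.003,-0.153,0,0,0.03], newtons=35)

```text
clock: 4.53
tcp_pos: [0.6333, 0.0827, 0.0462]
orientation: [0.001, 0.69, 0.724, 0.003]
wrist_force: [0.8, 6.8, 5.7]
finger_gap: 0.0314
grip_force: 35.3
```

```bash
python3 - <<'E'
from m import *
grab('wrist','w2'); grab('scene','s2');s=env.get_state(); print(s['tcp_pos'],s['orientation'],s['wrist_force'],s['ft_torque'])
E
```

```text
[0.63329937 0.08198339 0.04617799] [0.00135539 0.68975386 0.72403998 0.00197067] [0.09312052 0.37008812 5.33036083] [0.04198683 0.13831942 0.05756024]
```

View pics/s2.png

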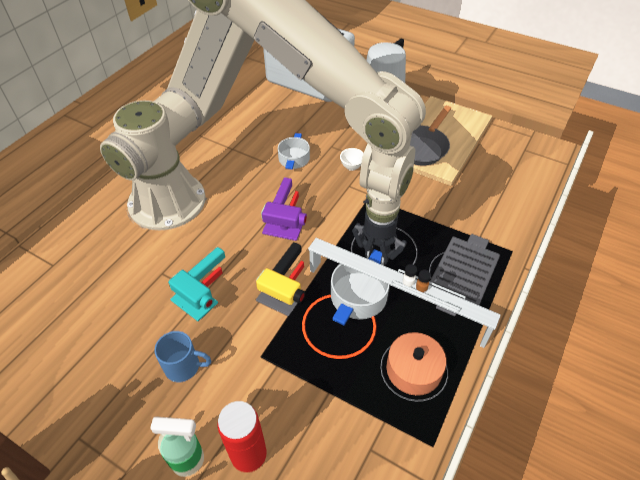

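The pot is under the bridge with its right ear exposed at about (343,313) in the scene view. Next I'll release, rise over the bridge and shift right.

Request:
move_arm(moves=[0,0,0,0,0.05,0,0,0,0,0.07,0,0,0,0,0.085,0,0,0.03,0,0.085,0,0,0.07,0,0.085,0,0,0.11,0,0.085,0,0,0.15,0,0.085,0.002,-0.04,0.15,0,0.085,0.004,-0.08,0.15,0,0.085,0.008,-0.12,0.15,0,0.085,0.01,-0.16,0.15,0,0.085,0.01,-0.19,0.15,0,0.085])

```text
clock: 5.63
tcp_pos: [0.6415, -0.1107, 0.1934]
orientation: [0.0, 0.69, 0.724, -0.0]
wrist_force: [0.3, -0.0, 0.0]
finger_gap: 0.0852
grip_force: 0.0
```

```bash
python3 - <<'E'
from m import *
r=grab('wrist','w3'); s=env.get_state(); print(s['tcp_pos'],s['orientation'])
q=load('s2')
for c in blobs(mask(q,(100,140,80),(125,255,255),(320,290,365,330)),20): print('scene ear',rect(q,c,.06),cv2.boundingRect(c))
for c in blobs(mask(r,(100,140,60),(125,255,255),(0,0,640,480)),100): print('ear',rect(r,c,.06),cv2.boundingRect(c))
E
```

```text
[ 0.64146271 -0.11579392  0.19311845] [ 0.00142034  0.69166368  0.72221723 -0.0012665 ]
scene ear [ 0.6427 -0.112   0.0336  0.0494  1.4473] (332, 304, 21, 22)
ear [ 0.6404 -0.1092  0.0316  0.0437  1.8618] (293, 206, 46, 61)
```

View pics/w3.png

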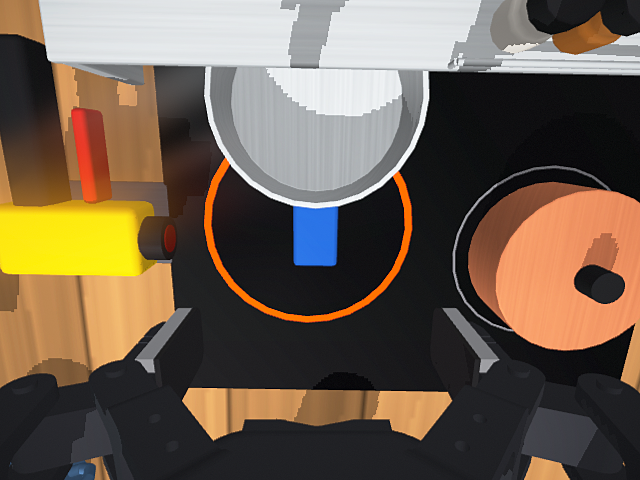

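The wrist view shows the right ear at (315,236), the pot arc around (316,100), and the lit ring centred near (308,222). The yellow thermometer is at the left with its trigger at (90,155) and grip at (35,120). Now measuring all of them.

```bash
cat >> m.py <<'E'
def circ(Q,c,R,fix=False):
    c=np.array(c)
    for i in range(30):
        d=np.hypot(*(Q-c).T); k=abs(d-R)<(.010 if i<15 else .003); A=np.c_[2*Q[k],np.ones(k.sum())]; s=np.linalg.lstsq(A,(Q[k]**2).sum(1),rcond=None)[0]; c=s[:2]
    return c.round(4),round(float(np.sqrt(s[2]+c@c)),4),k.sum()
def potfit(r,c,ymax=480,ymin=0):
    e=cv2.Canny(r['pixels'],60,150); ys,xs=np.nonzero(e); k=(ys<ymax)&(ys>ymin); return circ(ray(r,np.c_[xs,ys][k],.073)[:,:2],c,.070)
def ringfit(r,c,box=(0,0,640,480)):
    m=mask(r,(3,170,150),(20,255,255),box); ys,xs=np.nonzero(m); return circ(ray(r,np.c_[xs,ys],.008)[:,:2],c,.0865)
E
python3 - <<'E'
from m import *
r=load('w3')
print('pot',potfit(r,(.636,-.017),205,72)); print('ring',ringfit(r,(.632,-.114)))
print('earend',ray(r,[[294,265],[337,265]],.06).round(4))
for c in blobs(mask(r,(22,150,120),(35,255,255),(0,180,200,300)),100): print('barrel',rect(r,c,.074),cv2.boundingRect(c))
for c in blobs(mask(r,(0,170,80),(6,255,255),(60,90,120,205)),100): print('trig top',rect(r,c,.067),cv2.boundingRect(c))
print('trig top pts z.067',ray(r,[[72,110],[98,110],[84,202],[110,200]],.067).round(4))
print('grip top z.07 back?/front',ray(r,[[40,38],[68,198]],.07).round(4))
t=load('top0'); print('top ring',ringfit(t,(.632,-.114),(325,150,410,235)))
E
```

```text
pot (array([ 0.6367, -0.0172]), 0.0693, np.int64(428))
ring (array([ 0.634 , -0.1137]), 0.0857, np.int64(2105))
earend [[ 0.626  -0.1311  0.06  ]
 [ 0.6573 -0.1296  0.06  ]]
barrel [ 0.4776 -0.1156  0.1104  0.051   2.8117] (0, 202, 157, 74)
trig top [ 0.4908 -0.0541  0.0198  0.0474  2.1807] (71, 108, 38, 76)
trig top pts z.067 [[ 0.4814 -0.032   0.067 ]
 [ 0.498  -0.0312  0.067 ]
 [ 0.4824 -0.0909  0.067 ]
 [ 0.5002 -0.0887  0.067 ]]
grip top z.07 back?/front [[ 0.4689  0.0082  0.07  ]
 [ 0.4738 -0.0882  0.07  ]]
top ring (array([ 0.6329, -0.1134]), 0.0865, np.int64(352))
```

Request:
move_arm(moves=[0,0.002,-0.04,0,0.085,0,0.002,-0.08,0,0.085,0,0.002,-0.11,0,0.085,0,0.002,-0.135,0,0.085,0,0.002,-0.148,0,0.085,0,0.002,-0.148,0,0.06,0,0.002,-0.148,0,0.04,0,0.002,-0.148,0,0.03,0,0.002,-0.148,0,0.03,0,0.002,-0.148,0,0.03,0,0.002,-0.148,0,0.03], newtons=35)

```text
clock: 6.6
tcp_pos: [0.6425, -0.1061, 0.0475]
orientation: [0.001, 0.689, 0.724, 0.001]
wrist_force: [-0.5, 1.2, 6.1]
finger_gap: 0.0312
grip_force: 35.6
```

```bash
python3 - <<'E'
from m import *
r=grab('wrist','w4'); s=env.get_state(); print(s['tcp_pos'],s['orientation'],s['wrist_force'],s['finger_gap'])
print('pot',potfit(r,(.6367,-.0172)))
E
```

```text
[ 0.64249497 -0.10610985  0.0475505 ] [1.45314779e-03 6.89462293e-01 7.24319805e-01 6.74526654e-04] [-0.94279117 -0.22607275  6.51451822] 0.031048262619708344
pot (array([ 0.6324, -0.0122]), 0.0716, np.int64(1021))
```

Request:
move_arm(moves=[0,-0.006,0,0,0.03,0,-0.016,0,0,0.03,-0.001,-0.03,0,0,0.03,-0.001,-0.044,0,0,0.03,-0.002,-0.058,0,0,0.03,-0.002,-0.072,0,0,0.03,-0.003,-0.084,0,0,0.03,-0.003,-0.092,0,0,0.03,-0.003,-0.096,0,0,0.03,-0.003,-0.096,0,0,0.03,-0.003,-0.096,0,0,0.03], newtons=35)

```text
clock: 7.57
tcp_pos: [0.6395, -0.2016, 0.0475]
orientation: [0.001, 0.69, 0.724, 0.001]
wrist_force: [-0.4, 2.7, 5.8]
finger_gap: 0.0315
grip_force: 35.6
```

```bash
python3 - <<'E'
from m import *
r=grab('wrist','w5'); t=grab('top','t5'); q=grab('scene','s5'); s=env.get_state(); print(s['tcp_pos'],s['orientation'],s['wrist_force'],s['finger_gap'])
print('ring w',ringfit(r,(.634,-.1137)))
for n,x in(('w',r),('t',t),('s',q)): print(n,potfit(x,(.6335,-.1136)))
cv2.imwrite('pics/v5.png',np.hstack([cv2.resize(r['pixels'],(480,360)),cv2.resize(q['pixels'][240:400,240:400],(310,360))])[:,:,::-1])
E
```

```text
[ 0.63954993 -0.20154778  0.04756618] [0.00119579 0.68949111 0.72429238 0.00106415] [-0.63711742  1.79160656  6.17473337] 0.030993449180576203Traceback (most recent call last):
  File "<stdin>", line 3, in <module>
  File "m.py", line 16, in ringfit
    m=mask(r,(3,170,150),(20,255,255),box); ys,xs=np.nonzero(m); return circ(ray(r,np.c_[xs,ys],.008)[:,:2],c,.0865)
                                                                             ~~~^^^^^^^^^^^^^^^^^^^^^
  File "h.py", line 11, in ray
    d=np.c_[(cv2.undistortPoints(uv,K,None).reshape(-1,2)),np.ones(len(uv))]@R
             ~~~~~~~~~~~~~~~~~~~^^^^^^^^^^^
cv2.error: OpenCV(4.12.0) /io/opencv/modules/calib3d/src/undistort.dispatch.cpp:347: error: (-215:Assertion failed) CV_IS_MAT(_src) && CV_IS_MAT(_dst) && (_src->rows == 1 || _src->cols == 1) && (_dst->rows == 1 || _dst->cols == 1) && _src->cols + _src->rows - 1 == _dst->rows + _dst->cols - 1 && (CV_MAT_TYPE(_src->type) == CV_32FC2 || CV_MAT_TYPE(_src->type) == CV_64FC2) && (CV_MAT_TYPE(_dst->type) == CV_32FC2 || CV_MAT_TYPE(_dst->type) == CV_64FC2) in function 'cvUndistortPointsInternal'
```

Request:
move_arm(moves=[0,0,0,0,0.05,0,0,0,0,0.07,0,0,0,0,0.085,0,0,0.03,0,0.085,0,0,0.07,0,0.085,0,0,0.11,0,0.085,0,0,0.15,0,0.085,0,0,0.17,0,0.085,0,0,0.17,0,0.085])

```text
clock: 8.47
tcp_pos: [0.641, -0.2031, 0.2224]
orientation: [0.005, 0.69, 0.724, 0.002]
wrist_force: [-0.0, 0.8, 0.2]
finger_gap: 0.0851
grip_force: 0.0
```

```bash
python3 - <<'E'
from m import *
r=grab('wrist','w6'); q=load('s5') if 0 else grab('scene','s6'); s=env.get_state(); print(s['tcp_pos'],s['orientation'])
for n,x in(('w',r),('s',q)):
  try: print(n,potfit(x,(.634,-.114)))
  except Exception as e: print('x')
  try: print('ring',ringfit(x,(.634,-.1137)))
  except Exception as e: print('x')
for c in blobs(mask(r,(100,140,60),(125,255,255),(0,0,640,480)),100): print('ear',rect(r,c,.06),cv2.boundingRect(c))
cv2.imwrite('pics/v6.png',np.hstack([cv2.resize(r['pixels'],(480,360)),cv2.resize(q['pixels'][240:400,240:400],(310,360))])[:,:,::-1])
E
```

```text
[ 0.63895056 -0.2021454   0.21653311] [1.19100896e-03 6.89620552e-01 7.24169809e-01 4.03345152e-04]
w (array([ 0.6346, -0.1127]), 0.0698, np.int64(878))
ring (array([ 0.634 , -0.1123]), 0.0863, np.int64(1615))
s (array([ 0.6355, -0.1127]), 0.0703, np.int64(146))
ring (array([ 0.6351, -0.1134]), 0.0858, np.int64(226))
ear [ 0.6395 -0.2045  0.0319  0.0436  3.5084] (293, 203, 41, 55)
```

View pics/v6.png

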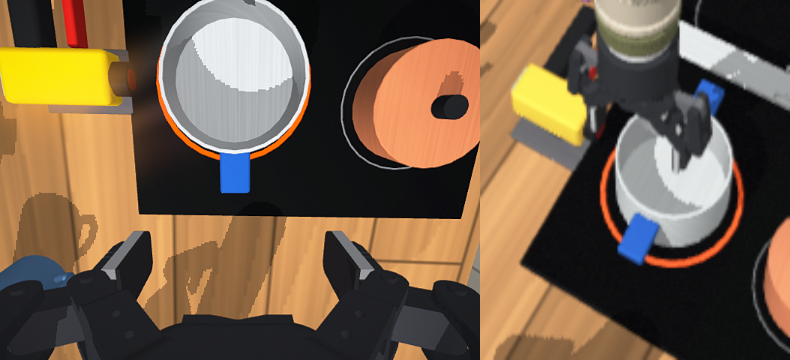

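The pot is centred on the lit ring to about 1 mm in both views and standing upright with its ear at (235,172). I'm moving above the thermometer's squeeze point.

Request:
move_arm(moves=[-0.03,0.026,0,-0.03,0.085,-0.06,0.053,0,-0.03,0.085,-0.09,0.08,0,-0.03,0.085,-0.12,0.107,0,-0.03,0.085,-0.15,0.134,0,-0.03,0.085,-0.168,0.15,0,-0.03,0.085,-0.173,0.155,0,-0.03,0.085,-0.173,0.155,0,-0.03,0.085,-0.173,0.155,0,-0.03,0.085])

```text
clock: 9.32
tcp_pos: [0.4657, -0.047, 0.2148]
orientation: [-0.0, 0.7, 0.714, -0.0]
wrist_force: [0.8, 0.1, -0.6]
finger_gap: 0.0849
grip_force: 0.0
```

```bash
python3 - <<'E'
from m import *
r=grab('wrist','w7'); s=env.get_state(); print(s['tcp_pos'],s['orientation'])
E
```

```text
[ 0.4662637  -0.04744192  0.21488964] [ 1.28994145e-04  7.00474449e-01  7.13677465e-01 -6.97574123e-05]
```

View pics/w7.png

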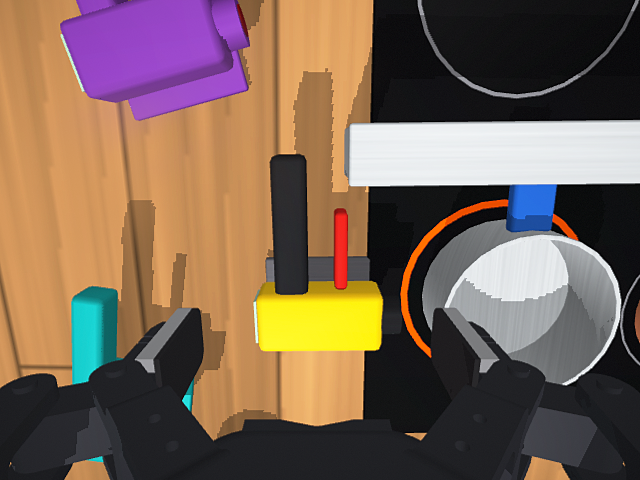

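The view shows the yellow barrel at (320,316), the black grip at columns 271–307 and the red trigger at columns 334–347. The purple and turquoise decoys are well clear.

```bash
python3 - <<'E'
from m import *
r=load('w7')
for c in blobs(mask(r,(0,170,80),(6,255,255),(325,200,360,300)),100): print('trig',rect(r,c,.067),cv2.boundingRect(c))
for c in blobs(mask(r,(22,150,120),(35,255,255),(240,270,400,360)),100): print('barrel',rect(r,c,.074),cv2.boundingRect(c))
print('grip L/R far, L/R near',ray(r,[[271,165],[305,165],[275,285],[308,285],[288,155]],.068).round(4))
print('trig L/R far, near',ray(r,[[334,215],[347,215],[335,280],[348,280]],.067).round(4))
print('trig end',ray(r,[[340,208]],.067).round(4))
E
```

```text
trig [ 0.484  -0.0578  0.0099  0.0622  1.8415] (334, 208, 14, 80)
barrel [ 0.4692 -0.1108  0.0975  0.0585  1.1942] (257, 281, 126, 70)
grip L/R far, L/R near [[ 0.4321  0.0033  0.068 ]
 [ 0.4563  0.0038  0.068 ]
 [ 0.4341 -0.0878  0.068 ]
 [ 0.4598 -0.0873  0.068 ]
 [ 0.4442  0.0105  0.068 ]]
trig L/R far, near [[ 0.4782 -0.032   0.067 ]
 [ 0.4879 -0.0318  0.067 ]
 [ 0.4806 -0.0831  0.067 ]
 [ 0.4907 -0.0829  0.067 ]]
trig end [[ 0.4825 -0.0267  0.067 ]]
```

Request:
move_arm(moves=[-0.011,0,-0.02,0.005,0.085,-0.011,0,-0.05,0.005,0.085,-0.011,0,-0.08,0.005,0.085,-0.011,0,-0.11,0.005,0.085,-0.011,0,-0.135,0.005,0.085,-0.011,0,-0.155,0.005,0.085,-0.011,0,-0.168,0.005,0.085,-0.011,0,-0.172,0.005,0.085,-0.011,0,-0.172,0.005,0.085,-0.011,0,-0.172,0.005,0.085], newtons=20)

```text
clock: 10.2
tcp_pos: [0.4552, -0.0475, 0.0435]
orientation: [0.0, 0.699, 0.715, -0.0]
wrist_force: [0.8, -0.2, 0.5]
finger_gap: 0.085
grip_force: 0.0
```

Now squeeze in steps, then hold.

Request:
move_arm(moves=[0,0,0,0,0.075,0,0,0,0,0.068,0,0,0,0,0.063,0,0,0,0,0.058,0,0,0,0,0.053,0,0,0,0,0.049,0,0,0,0,0.046,0,0,0,0,0.043,0,0,0,0,0.043,0,0,0,0,0.043,0,0,0,0,0.043], newtons=20)

```text
clock: 11.12
tcp_pos: [0.4555, -0.0472, 0.0453]
orientation: [0.002, 0.698, 0.716, 0.0]
wrist_force: [-0.5, -0.4, 12.1]
finger_gap: 0.0469
grip_force: 18.5
```

```bash
python3 - <<'E'
from m import *
s=env.get_state(); print(s['tcp_pos'],s['wrist_force'],s['finger_gap'],s['grip_force'])
q=grab('scene','s8'); cv2.imwrite('pics/v8.png',cv2.resize(q['pixels'][220:340,230:390,::-1],(800,600)))
E
```

```text
[ 0.45546367 -0.04722088  0.04528884] [-0.51194899 -0.40519312 12.07694871] 0.046862651308755145 18.471465334296227
```

Request:
move_arm(moves=[0,0,0,0,0.043,0,0,0,0,0.043,0,0,0,0,0.043,0,0,0,0,0.043,0,0,0,0,0.043,0,0,0,0,0.043,0,0,0,0,0.043,0,0,0,0,0.043,0,0,0,0,0.043,0,0,0,0,0.043,0,0,0,0,0.043,0,0,0,0,0.043])

```text
clock: 12.17
tcp_pos: [0.4555, -0.0472, 0.0453]
orientation: [0.002, 0.698, 0.716, 0.0]
wrist_force: [-1.3, 0.2, 11.8]
finger_gap: 0.0463
grip_force: 18.5
```

```bash
python3 - <<'E'
from m import *
w=grab('wrist','w9'); s=env.get_state(); print(s['wrist_force'],s['finger_gap'],s['grip_force'])
a=cv2.resize(load('s8')['pixels'][230:320,250:340],(400,400),interpolation=cv2.INTER_CUBIC); b=cv2.resize(w['pixels'][150:450,150:450],(400,400))
cv2.imwrite('pics/v9.png',np.hstack([a,b])[:,:,::-1])
E
```

```text
[-1.14085642  0.73507263 12.0578663 ] 0.046525121662185254 18.469966985285282
```

View pics/v9.png

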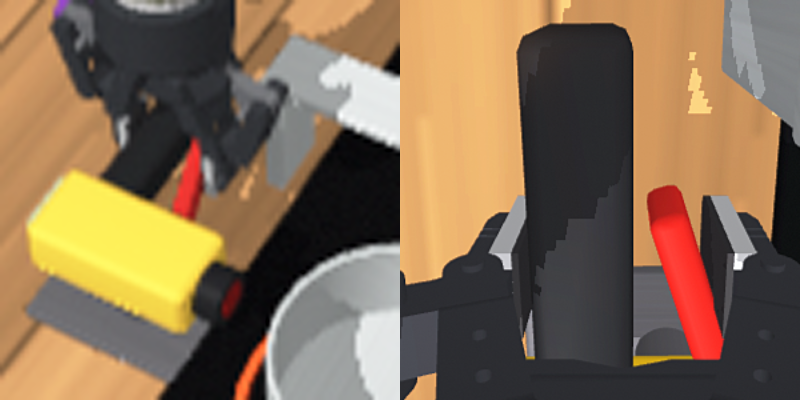

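The wrist crop shows the trigger tilted strongly against the pad's inner edge. Checking the angle by rays.

```bash
python3 - <<'E'
from m import *
r=load('w9')
m=mask(r,(0,150,190),(8,255,255),(320,280,400,430)); P=[]
for v in range(300,415,8):
    x=np.nonzero(m[v])[0]
    if len(x): P.append((x.max(),v))
print(P); Q=ray(r,P,.067)[:,:2]
k=np.polyfit(Q[1:,1],Q[1:,0],1); print(k, np.round(Q,4)[[0,-1]])
E
```

```text
[(np.int64(359), 300), (np.int64(362), 308), (np.int64(366), 316), (np.int64(368), 324), (np.int64(371), 332), (np.int64(374), 340), (np.int64(376), 348), (np.int64(379), 356), (np.int64(381), 364), (np.int64(383), 372), (np.int64(384), 380), (np.int64(386), 388), (np.int64(388), 396), (np.int64(392), 404), (np.int64(390), 412)]
[-0.3150481   0.46051778] [[ 0.4684 -0.028 ]
 [ 0.4813 -0.0691]]
```

The geometry and forces all say it is fully squeezed: the angle is about 0.3, the force of 18.5 N is well above what the spring needs, and the gap is stopped at the expected 47 mm for edge contact. It has been held for over 1 s, so I'll release and retreat.

Request:
move_arm(moves=[0,0,0,0,0.05,0,0,0,0,0.058,0,0,0,0,0.066,0,0,0,0,0.075,0,0,0,0,0.085,0,0,0,0,0.085,0.004,0,0.03,0,0.085,0.004,0,0.07,0,0.085,0.004,0,0.11,0,0.085,0.004,0,0.15,0,0.085,0.004,0,0.17,0,0.085,0.004,0,0.17,0,0.085])

```text
clock: 13.22
tcp_pos: [0.4607, -0.0475, 0.2186]
orientation: [0.004, 0.699, 0.716, 0.002]
wrist_force: [0.1, 0.3, -0.6]
finger_gap: 0.085
grip_force: 0.0
```

```bash
python3 - <<'E'
from m import *
r=grab('wrist','w10'); q=grab('scene','s10'); s=env.get_state(); print(s['clock'],s['tcp_pos'],s['wrist_force'])
for c in blobs(mask(r,(0,170,80),(6,255,255),(300,180,390,310)),100): print('trig',rect(r,c,.067),cv2.boundingRect(c))
print(potfit(q,(.634,-.114)),ringfit(q,(.634,-.1137)))
d=cv2.absdiff(q['pixels'],load('s6')['pixels']).max(2)
cv2.imwrite('pics/v10.png',q['pixels'][:,:,::-1])
E
```

```text
13.3167 [ 0.45846248 -0.04687833  0.21394913] [-0.44410801 -0.23213954  0.30311922]
trig [ 0.4839 -0.0576  0.0106  0.0622  2.2752] (338, 206, 15, 79)
(array([ 0.6354, -0.1124]), 0.0704, np.int64(177)) (array([ 0.6351, -0.1134]), 0.0858, np.int64(226))
```

View pics/v10.png

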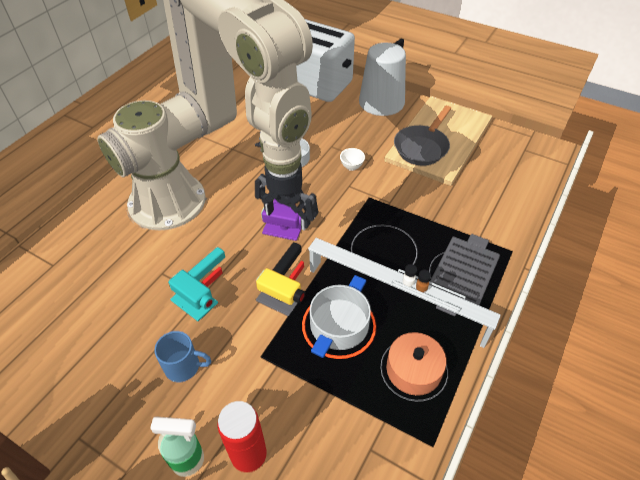

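The scene view shows the pot centred on the lit ring at (340,320), the trigger returned and everything else in place.

```bash
python3 -c "
from workcell import env
print(env.hand_in())"
```

```text
the job is handed in; nothing more can be done
None
```

The job is handed in: the pot stands on the lit ring about 1 mm off centre, the yellow thermometer's trigger was squeezed fully for over a second and sprang back, and nothing else was seen to move.

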